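# Centre the fruit jar on the labelling stand

## Robot

A 6-joint arm with a two-finger parallel gripper is mounted at the origin on the work surface. World frame = base frame: x ahead of the robot, y to its left, z up, the work surface at z = 0. Lengths are in m, angles in degrees, forces in N, time in s.
With the tool pointing down it reaches from about 0.375 to 0.9 m from the base axis. Payload 3.1 kg.
Tool frame: the origin (TCP) lies at the very end of the fingers, on their centre line; the grasp point (between the pads) lies 19 mm behind it; z points along the fingers, y is the direction in which the jaws open and shut (so a half turn about z gives the same grasp; the last joint's range is limited). The gripper opens to 87 mm and grips with 3 to 60 N. Pads are 19 mm wide; open, the fingers measure 117 mm over their backs; the gripper's body (75 mm by 190 mm) begins 51 mm behind the grasp point.
Start: joints at [-79.154, 30.224, 82.088, -0, 67.689, -10.227], TCP at [0.225, -0.583, 0.223] pointing down, gripper open.
Joint ranges: [-176.69, 176.69], [-43.24, 126.21], [12.49, 139.97], [-82, 262], [0, 151.66], [-163.58, 163.58]. Speed limits (degrees/s): [159.86, 159.86, 180, 180, 180, 180].

## Interface

Orientations are given as a 3x3 rotation matrix whose columns are the frame's x, y, z axes.
In Python, from rig import read_state, capture, hand_in gives the robot as it stands. The module is installed in compiled form; this text tells all that it offers.
- The arm moves only by the tool send_rows, never from a script. Its argument "moves" is one flat list of numbers, 7 for each row, row after row: the turn, a rotation vector about the world's x, y, z in degrees, then the shift along the world's x, y, z in cm, then the gripper's target within -1 to 1 (fully open at 1, half-way at 0, shut at -1). In form: [rx, ry, rz, tx, ty, tz, hand, rx, ry, rz, tx, ty, tz, hand, ...]. A call has 1 to 20 rows; each row shifts and turns the commanded pose from where the row before left it; what a row does not reach is not made up. A row lasts 1/10 s, in which the tool goes at most 50 mm and 8.59 degrees, less where a joint would pass 70% of its speed; a pose out of reach is approached as far as the arm can. A call with a gripper value outside its range is refused whole. The fingers move at their own pace and stop on an object; the grip force is fixed at half the most. Time passes only in rows, so rows that do not move let the fingers close. It gives the time, the measured TCP pose, the force and the opening at its end, in the units of the state.
- read_state(): the state, without advancing time (a new reading comes with each control period).
- capture(name): name is "side" or "top" or "wrist"; returns a dict with "pixels" (384x512x3 uint8, red, green, blue), "vertical_fov" (degrees; the focal length in pixels is half the picture's height over the tangent of half this angle, whatever the lens; pixels are square), "cx", "cy" (the principal point, pixels), "rvec" (rotation vector, rad) and "tvec" (3), from world to camera coordinates, as OpenCV has them. Camera axes: x right, y down, z forward; pixel columns grow to the right and rows downward; lengths in m; the calibration is good to about 2 mm. The wrist camera is an equidistant fisheye: a pixel r from the principal point sees the ray r / f radians off the axis. A picture is of the moment at which its call begins. There is no depth.
- hand_in(): hands the job in, once; it reports no verdict.
The state is a dict: "time_s": time; "joint_positions": joint angles; "qvel": joint speeds; "tau": joint torques, N m; "position": TCP position; "tcp_rot": TCP orientation; "force": force on the tool from outside, world axes, zero at the start; "moment": the same for the moment, N m; "opening": opening from 0.0 (shut) to 1.0 (fully open).
Only numpy, scipy, OpenCV 4.12 (cv2) and the standard library are available. Lean on these libraries where they do the work, as an engineer would, in place of code of your own. Each camera call takes 0.05 s, during which the arm holds its last target.

## Task

The pot-bellied fruit jar stands well off-centre on the small round pad of the labelling stand, so its band label would go on crooked. With light taps of the fingertips, nudge it along until it stands upright with its middle within half a centimetre of the middle of the pad, then leave it alone. Never grip, lift or tip the jar or knock it off, tap it gently, and leave the loose spare jar, tall jar and tape roll where they stand.

Things in the scene. Friction and masses are not known exactly. Their poses are not given: they have to be found in the camera images.
- jar: Footed pot-bellied glass jar of orange fruit, brass lid, 78 mm tall, 0.16 to 0.29 kg, round. Foot 42 mm across; belly 64 mm across, straight from 14 to 26 mm above the underside; narrows to a 48 mm neck at 56 mm; lid 52 mm across, 62 to 78 mm. Pushed at the belly it slides upright and stops with the push; pushed near the lid it tips. Origin: centre of its underside; z up its axis.
- jar_lid (a point): Centre of the top of that jar's lid, 78 mm above its underside, on its axis.
- stand: Labelling stand, fixed to the bench, round: dark cast foot 120 mm across, 8 mm high at its rim; 36 mm column; flat round white plastic pad on top, 88 mm across, 12 mm thick, upper face 60 mm above the bench. At the start the jar stands on the pad 18 to 27 mm off its middle, in any direction. Origin: centre of its underside, on the bench; z up.
- stand_top (a point): Centre of the upper face of the stand's pad, where the middle of the jar's foot belongs.
- spare_jar: Bystander, loose: a second jar of the same shape and size (78 mm tall, 64 mm across), standing on the bench away from the stand. Origin: centre of its underside.
- tall_jar: Bystander, loose: a straight tall jar of whole mandarins with a silvery lid, 62 mm across, 164 mm tall, on the bench. Origin: centre of its underside.
- tape_roll: Bystander, loose: a cream roll of tape lying flat on the bench, 90 mm across, 24 mm high, with a 74 mm hole. Origin: centre of its underside.

How it is judged:
By the outcome, as a careful person would: the job done as asked, in the order asked, and still so for the second after the job is handed in, with the robot touching nothing.
It also fails if it takes over 45 s, if anything falls off the work surface, if the arm or the gripper's body presses on something with over 40 N, if the wrist force passes 120 N, or if a joint passes its speed limit or range.

## Working session

There is one attempt and no reset: what is moved stays moved. The work goes in short steps, Python scripts to look and compute and a tool call to move; the robot and the scene stay as the last step left them, time stands still between calls to the robot, and variables do not carry over. Pictures are saved under pics/ and viewed, and the job is handed in when it is done.

Besides the shell and the picture viewer there is one more tool, called after ">>>" as a command line: name --argument value ..., lists and objects as JSON in quotes. send_rows: Moves the arm, as the interface text tells. Its arguments: {"type":"object","properties":{"moves":{"type":"array","items":{"type":"number"}}},"required":["moves"]}

```bash
mkdir -p pics
cat > h.py <<'E'
import numpy as np, cv2
from rig import read_state, capture, hand_in
def snap(name,fn):
    c=capture(name); cv2.imwrite('pics/'+fn+'.png',c['pixels'][:,:,::-1]); np.save('pics/'+fn+'.npy',c,allow_pickle=True); return c
def load(fn): return np.load('pics/'+fn+'.npy',allow_pickle=True).item()
def ray(c,u,v,fish=False):
    f=c['pixels'].shape[0]/2/np.tan(np.radians(c['vertical_fov'])/2)
    x,y=(u-c['cx'])/f,(v-c['cy'])/f
    if fish:
        r=np.hypot(x,y); d=np.array([x/r*np.sin(r),y/r*np.sin(r),np.cos(r)]) if r>0 else np.array([0,0,1.])
    else: d=np.array([x,y,1.])
    R=cv2.Rodrigues(np.array(c['rvec'],float))[0]; t=np.array(c['tvec'],float).ravel()
    d=R.T@d; return -R.T@t, d/np.linalg.norm(d)
def atz(c,u,v,z,fish=False):
    o,d=ray(c,u,v,fish); return o+d*(z-o[2])/d[2]
def proj(c,P,fish=False):
    f=c['pixels'].shape[0]/2/np.tan(np.radians(c['vertical_fov'])/2)
    R=cv2.Rodrigues(np.array(c['rvec'],float))[0]; t=np.array(c['tvec'],float).ravel()
    p=np.atleast_2d(P)@R.T+t
    if fish:
        r=np.hypot(p[:,0],p[:,1]); th=np.arctan2(r,p[:,2]); s=th/np.maximum(r,1e-9)
        return np.c_[c['cx']+f*p[:,0]*s,c['cy']+f*p[:,1]*s]
    return np.c_[c['cx']+f*p[:,0]/p[:,2],c['cy']+f*p[:,1]/p[:,2]]
E
python3 - <<'E'
from h import *
for n in('side','top','wrist'):
    c=snap(n,n+'0'); o,d=ray(c,c['cx'],c['cy']); print(n,c['vertical_fov'],c['cx'],c['cy'],o,d)
s=read_state(); print(s['time_s'],s['position'],s['tcp_rot'],s['force'],s['opening'])
E
```

```text
side 49.84814535212648 259.2194001763728 201.28744378190024 [0.05928049 0.58841972 0.62689684] [ 0.52879803 -0.6451819  -0.55146438]
top 52.41167666235901 262.071674091159 193.656133318116 [ 0.47541952 -0.0186539   1.12064815] [ 0.06875942  0.01376055 -0.99753836]
wrist 65.70646984690485 253.0607869198209 192.95830254743254 [ 0.2870148  -0.55907972  0.38478107] [-0.22948834 -0.08676805 -0.96943613]
0.15 [ 0.22465054 -0.58263554  0.22179823] [[ 9.33117711e-01  3.59570908e-01 -3.16313760e-04]
 [ 3.59570932e-01 -9.33116346e-01  1.62159183e-03]
 [ 2.87919708e-04 -1.62687329e-03 -9.99998635e-01]] [ 0.1543543   0.24655065 -0.22268853] 1.0017902106067345
```

View pics/side0.png

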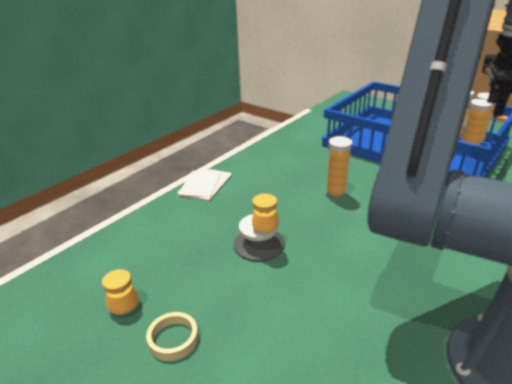

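View pics/top0.png

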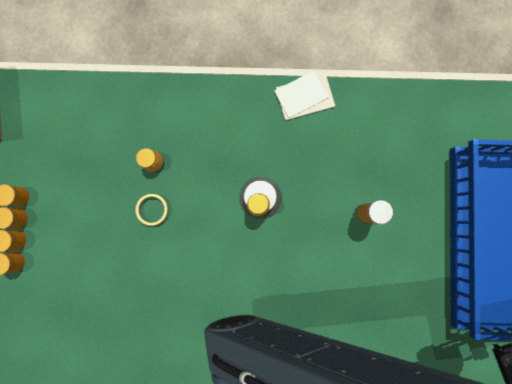

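View pics/wrist0.png

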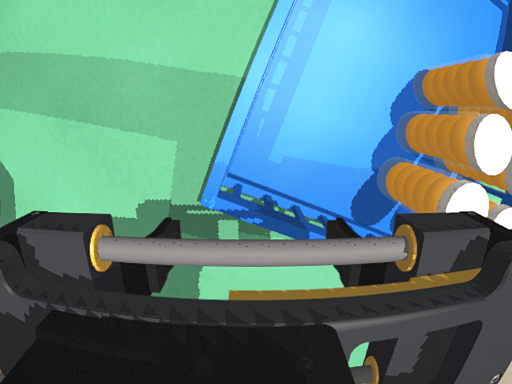

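The side view shows the jar on the stand around (262,225), with the lid at (265,201). The top view shows the pad near (260,194) and the lid at (258,204). The spare jar (149,159) and tape roll (152,210) are to the left, and the tall jar (380,212) is to the right. The wrist camera only sees the basket. Next I'll measure.

Run:
```python
from h import *
t=load('top0');s=load('side0')
a=cv2.resize(t['pixels'][165:230,225:300],None,fx=8,fy=8,interpolation=cv2.INTER_NEAREST)
b=cv2.resize(s['pixels'][185:265,225:295],None,fx=7,fy=7,interpolation=cv2.INTER_NEAREST)
cv2.imwrite('pics/ta.png',a[:,:,::-1]);cv2.imwrite('pics/sb.png',b[:,:,::-1])
for n,(u,v) in dict(lid=(258,203.5)).items(): print(n,atz(t,u,v,.138))
print('pad',atz(t,260,194,.06),'foot',atz(t,260,197,.008))
print('spare',atz(t,149,159,.078),'tape',atz(t,152,210,.02),'tall',atz(t,380,212,.164))
print('side lid',atz(s,265,201,.138),'foot',atz(s,259,245,.004))
```

```text
lid [0.5179994  0.00444877 0.138     ]
pad [0.54743237 0.00159512 0.06      ] foot [0.54237321 0.00233795 0.008     ]
spare [0.63269642 0.30422698 0.078     ] tape [0.49625653 0.30656659 0.02      ] tall [ 0.50451487 -0.29460074  0.164     ]
side lid [0.51876008 0.00821733 0.138     ] foot [0.54099308 0.00633932 0.004     ]
```

View pics/ta.png

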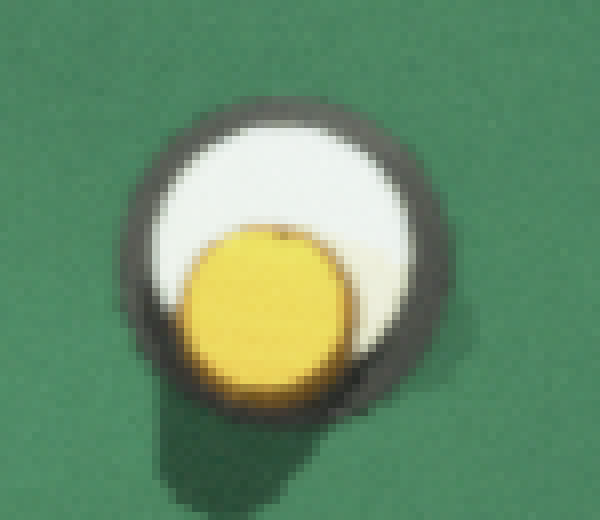

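View pics/sb.png

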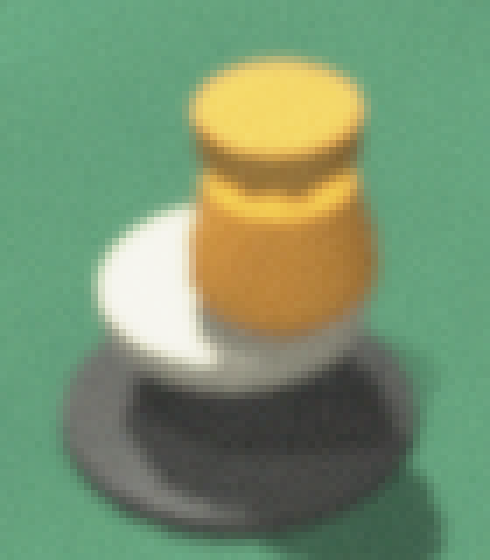

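```bash
cat >> h.py <<'E'
from scipy.optimize import least_squares
def fitdisk(c,pts,z,r,x0,fish=False):
    pts=np.array(pts,float)
    W=np.array([atz(c,u,v,z,fish) for u,v in pts])[:,:2]
    f=lambda p: np.hypot(W[:,0]-p[0],W[:,1]-p[1])-r
    s=least_squares(f,x0,loss='soft_l1',f_scale=.001)
    g=lambda p: np.hypot(W[:,0]-p[0],W[:,1]-p[1])-p[2]
    s3=least_squares(g,[*s.x,r],loss='soft_l1',f_scale=.001)
    return s.x,s3.x,np.sqrt(np.mean(f(s.x)**2))
E
cat > m.py <<'E'
from h import *
import sys
def edges(c,cen,val,thr,angs,rmin,rmax):
    out=[]
    for a in np.radians(angs):
        rr=np.arange(rmin,rmax,.1)
        u=cen[0]+rr*np.cos(a);v=cen[1]+rr*np.sin(a)
        p=cv2.remap(val,u.astype(np.float32)[None],v.astype(np.float32)[None],cv2.INTER_LINEAR)[0]
        k=np.where((p[:-1]-thr)*(p[1:]-thr)<=0)[0]
        if len(k): out.append((u[k[0]],v[k[0]]))
    return out
def top(fn,lid=(258,203.5),pad=(259.7,196.5),lida=range(-160,-20,5),pada=range(-195,15,5)):
    c=load(fn);p=c['pixels'].astype(np.float32)
    L=edges(c,lid,p[:,:,0]-p[:,:,1]*0-0*p[:,:,2],0,[0],0,1)
    hsv=p[:,:,0]-p[:,:,2]
    L=edges(c,lid,hsv,80,lida,5,16)
    P=edges(c,pad,p.min(2),165,pada,12,22)
    # foot outer edge: green-red
    F=edges(c,pad,p[:,:,1]-p[:,:,0],32,pada,18,26)
    return c,L,P,F
if __name__=='__main__':
    c,L,P,F=top('top0')
    print('lid',fitdisk(c,L,.138,.026,[.518,.004]))
    print('pad',fitdisk(c,P,.060,.044,[.54,.004]))
    print('foot',fitdisk(c,F,.008,.060,[.54,.004]))
E
python3 m.py
```

```text
lid (array([0.51875959, 0.00473543]), array([0.51711745, 0.00463011, 0.02735282]), np.float64(0.00042997761004704094))
pad (array([0.54126896, 0.00210527]), array([0.54190711, 0.00216162, 0.04349036]), np.float64(0.0014997844318815252))
foot (array([0.54103596, 0.00195804]), array([0.54137528, 0.00198256, 0.05972317]), np.float64(0.0002747213015942703))
```

>>> send_rows --moves '[0, 0, -1.4, 1.1, 2.98, 0, -1, 0, 0, -1.4, 1.1, 2.98, 0, -1, 0, 0, -1.4, 1.1, 2.98, 0, -1, 0, 0, -1.4, 1.1, 2.98, 0, -1, 0, 0, -1.4, 1.1, 2.98, 0, -1, 0, 0, -1.4, 1.1, 2.98, 0, -1, 0, 0, -1.4, 1.1, 2.98, 0, -1, 0, 0, -1.4, 1.1, 2.98, 0, -1, 0, 0, -1.4, 1.1, 2.98, 0, -1, 0, 0, -1.4, 1.1, 2.98, 0, -1, 0, 0, -1.4, 1.1, 2.98, 0, -1, 0, 0, -1.4, 1.1, 2.98, 0, -1, 0, 0, -1.4, 1.1, 2.98, 0, -1, 0, 0, -1.4, 1.1, 2.98, 0, -1, 0, 0, -1.4, 1.1, 2.98, 0, -1, 0, 0, -1.4, 1.1, 2.98, 0, -1, 0, 0, -1.4, 1.1, 2.98, 0, -1, 0, 0, -1.4, 1.1, 2.98, 0, -1, 0, 0, -1.4, 1.1, 2.98, 0, -1, 0, 0, -1.4, 1.1, 2.98, 0, -1]'

```text
time_s: 2.15
position: [0.4449, 0.0142, 0.2225]
tcp_rot: [[0.993, -0.122, -0.0], [-0.122, -0.993, -0.0], [-0.0, 0.0, -1.0]]
force: [0.5, 0.9, -0.1]
opening: 0.004
```

Run:
```python
from h import *
s=read_state(); print(s['time_s'],s['position'],s['tcp_rot'],s['force'],s['opening'])
c=snap('wrist','w1'); o,d=ray(c,c['cx'],c['cy']);print(o,d)
print(proj(c,[[.541,.002,.06],[.5185,.0047,.138],s['position']],True))
```

```text
2.15 [0.44492207 0.01415445 0.22250411] [[ 9.92584285e-01 -1.21558311e-01 -1.16988815e-04]
 [-1.21558317e-01 -9.92584290e-01 -4.26424465e-05]
 [-1.10937716e-04  5.65471857e-05 -9.99999992e-01]] [ 0.52718076  0.88796627 -0.0727833 ] 0.004193766699452161
[0.51124106 0.00576189 0.38557361] [-0.24399868  0.02973978 -0.96931945]
[[253.20456699  91.8042089 ]
 [253.29077078 110.31427735]
 [252.53298194 234.78748474]]
```

View pics/w1.png

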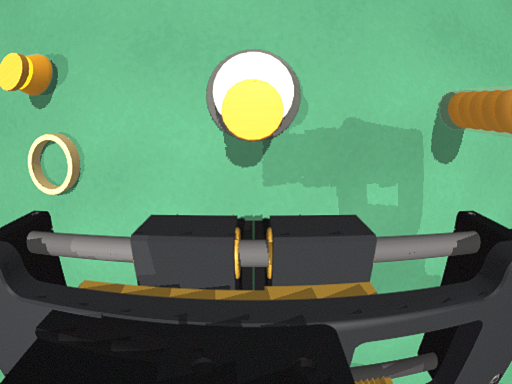

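The wrist view confirms it: the lid is at (253,110) and the pad at (253,92), where the top view predicted them. The shut fingers are at (253,235). I'll refine the fit from this view.

```bash
cat > wm.py <<'E'
from m import *
def wm(fn,lid,pad,lz=.138,la=range(-180,180,5),pa=range(-190,10,5),rl=(15,60),rp=(25,70)):
    c=load(fn);p=c['pixels'].astype(np.float32)
    L=edges(c,lid,p[:,:,0]-p[:,:,2],130,la,*rl)
    P=edges(c,pad,p.min(2),190,pa,*rp)
    l=fitdisk(c,L,lz,.026,[.52,.0],True);q=fitdisk(c,P,.06,.044,[.54,.0],True)
    print('lid',l,len(L));print('pad',q,len(P)); print('pad-lid mm',(q[0]-l[0])*1000,(q[1][:2]-l[1][:2])*1000)
    return L,P
E
python3 - <<'E'
from wm import *
L,P=wm('w1',(253,108),(253,92),la=range(-170,-10,5))
c=load('w1');im=c['pixels'][:,:,::-1].copy()
im=cv2.resize(im[40:150,190:310],None,fx=5,fy=5,interpolation=cv2.INTER_NEAREST)
for l,col in((L,(255,0,0)),(P,(0,0,255))):
    for u,v in l: cv2.circle(im,(int((u-190+.5)*5),int((v-40+.5)*5)),2,col,-1)
cv2.imwrite('pics/w1f.png',im)
E
```

```text
lid (array([0.51565379, 0.00602591]), array([0.50930717, 0.0065301 , 0.03109503]), np.float64(0.0017792156634063355)) 32
pad (array([0.54275713, 0.00187042]), array([0.54426193, 0.00145976, 0.04276942]), np.float64(0.005227676731509242)) 40
pad-lid mm [27.10334241 -4.1554969 ] [34.95475381 -5.07034626]
```

View pics/w1f.png

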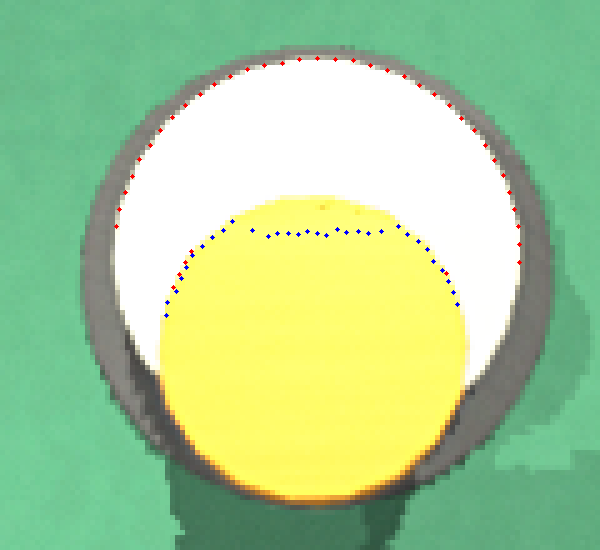

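```bash
sed -i 's/,130,la/,70,la/' wm.py
python3 - <<'E'
from wm import *
L,P=wm('w1',(252.5,109.5),(253,91),la=range(-175,-5,5),rl=(26,40),rp=(35,60),pa=range(-185,5,5))
L,P=wm('w1',(252.5,109.5),(253,91),la=range(-175,-5,5),rl=(26,40),rp=(35,60),lz=.135,pa=range(-185,5,5))
E
```

```text
lid (array([0.51889513, 0.00561707]), array([0.51976109, 0.00554369, 0.02531235]), np.float64(0.00029756270911339964)) 34
pad (array([0.54270316, 0.00204594]), array([0.54268415, 0.00204738, 0.04401507]), np.float64(0.00013990687139042292)) 38
pad-lid mm [23.80803227 -3.57113239] [22.92306669 -3.49631717]
lid (array([0.51938327, 0.00558152]), array([0.51986433, 0.00554106, 0.02561906]), np.float64(0.0002074443923655544)) 34
pad (array([0.54270316, 0.00204594]), array([0.54268415, 0.00204738, 0.04401507]), np.float64(0.00013990687139042292)) 38
pad-lid mm [23.31988435 -3.53558297] [22.81982645 -3.49368568]
```

>>> send_rows --moves '[0, 0, -0.8, 0, 0.1, -2.4, -1, 0, 0, -0.8, 0, 0.1, -2.4, -1, 0, 0, 0, 0, 0, -2.4, -1, 0, 0, 0, 0, 0, -2.4, -1, 0, 0, 0, 0, 0, -2.4, -1, 0, 0, 0, 0, 0, -2.4, -1, 0, 0, 0, 1, -0.15, 0, -1, 0, 0, 0, 0.8, -0.12, 0, -1, 0, 0, 0, 0.5, -0.08, 0, -1]'

```text
time_s: 3.1
position: [0.4704, 0.0107, 0.0796]
tcp_rot: [[0.989, -0.148, 0.004], [-0.148, -0.989, -0.001], [0.004, 0.0, -1.0]]
force: [0.6, 0.3, 0.4]
opening: 0.002
```

Run:
```python
from h import *
s=read_state(); print(s['time_s'],s['position'],s['force'])
for n in('wrist','side','top'):
  c=snap(n,n+'2')
s=load('side2');b=cv2.resize(s['pixels'][165:265,205:305],None,fx=5,fy=5)
cv2.imwrite('pics/sb2.png',b[:,:,::-1])
```

```text
3.1 [0.47044944 0.01070791 0.07964639] [0.62493657 0.30391041 0.43369598]
```

View pics/wrist2.png

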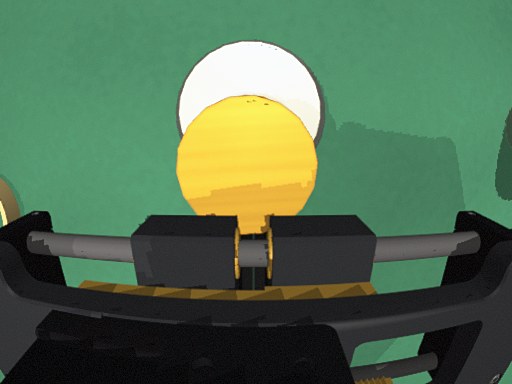

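View pics/sb2.png

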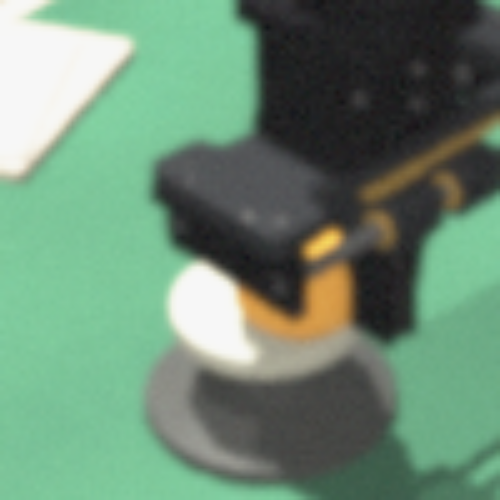

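The wrist view shows the pad at (251,110), the lid at (247,162), and the finger block just behind the lid with no contact. I'll refit from here.

Run:
```python
from wm import *
L,P=wm('wrist2',(247,162),(251,112),la=list(range(-30,41,5))+list(range(140,211,5))+list(range(-150,-29,5)),rl=(55,85),rp=(55,85),pa=range(-185,5,5))
```

```text
lid (array([0.51950397, 0.00557333]), array([0.5198802 , 0.00551612, 0.02560988]), np.float64(0.0003388819394130848)) 55
pad (array([0.54192848, 0.00206838]), array([0.54284979, 0.00193721, 0.0432675 ]), np.float64(0.0017466748613491148)) 38
pad-lid mm [22.42451489 -3.50494472] [22.96958145 -3.57891301]
```

>>> send_rows --moves '[0, 0, 0, 0, 0.25, 0, -1, 0, 0, 0, 0.2, -0.03, 0, -1, 0, 0, 0, 0.2, -0.03, 0, -1, 0, 0, 0, 0.2, -0.03, 0, -1, 0, 0, 0, 0.2, -0.03, 0, -1, 0, 0, 0, 0.2, -0.03, 0, -1, 0, 0, 0, 0.2, -0.03, 0, -1]'

```text
time_s: 3.95
position: [0.4786, 0.0122, 0.0784]
tcp_rot: [[0.989, -0.148, -0.003], [-0.148, -0.989, 0.001], [-0.003, -0.0, -1.0]]
force: [-3.6, -0.4, 2.3]
opening: 0.001
```

Run:
```python
from wm import *
s=read_state(); print(s['time_s'],s['position'],s['force'])
c=snap('wrist','wrist3')
A=list(range(-30,41,5))+list(range(140,211,5))+list(range(-150,-29,5))
cl=proj(c,[[.524,.004,.138],[.542,.002,.06]],True);print(cl)
wm('wrist3',cl[0],cl[1],la=A,rl=(55,85),rp=(55,85),pa=range(-185,5,5))
```

```text
3.95 [0.47858563 0.01223687 0.07836889] [-3.57556476 -0.37951785  2.32897688]
[[256.18161367 178.43276793]
 [253.79451866 123.29599208]]
lid (array([0.52166414, 0.00525495]), array([0.52268659, 0.0051    , 0.02502888]), np.float64(0.0016029347567838399)) 55
pad (array([0.54194226, 0.00211249]), array([0.54260604, 0.00204189, 0.04347314]), np.float64(0.00027760743098612117)) 38
pad-lid mm [20.27812547 -3.14245904] [19.91944867 -3.05811113]
```

View pics/wrist3.png

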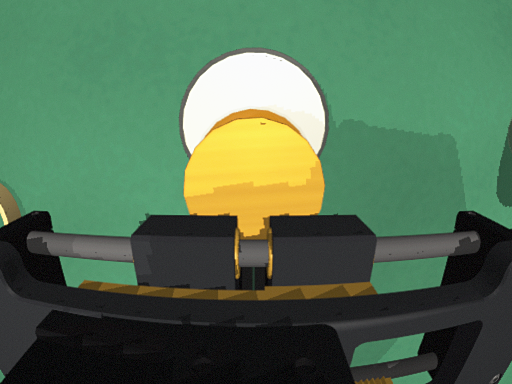

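>>> send_rows --moves '[0, 0, 0, 0, 0, 0, -1, 0, 0, 0, 0, 0, 0, -1, 0, 0, 0, 0, 0, 0, -1]'

```text
time_s: 4.3
position: [0.4794, 0.0121, 0.0784]
tcp_rot: [[0.989, -0.148, -0.001], [-0.148, -0.989, 0.0], [-0.001, -0.0, -1.0]]
force: [-1.9, 0.9, 0.6]
opening: 0.005
```

```bash
cat > look.py <<'E'
from wm import *
import sys
fn=sys.argv[1]; jx,jy=float(sys.argv[2]),float(sys.argv[3])
s=read_state(); print(s['time_s'],s['position'],s['force'],s['tcp_rot'][2])
c=snap('wrist',fn)
A=list(range(-30,41,5))+list(range(140,211,5))+list(range(-150,-29,5))
cl=proj(c,[[jx,jy,.138],[.542,.002,.06]],True);print(cl)
L,P=wm(fn,cl[0],cl[1],la=A,rl=(55,85),rp=(55,85),pa=range(-185,5,5))
im=c['pixels'][:,:,::-1].copy()
for l,col in((L,(255,0,0)),(P,(0,0,255))):
    for u,v in l: im[int(v+.5),int(u+.5)]=col
cv2.imwrite('pics/'+fn+'f.png',cv2.resize(im[20:260,150:350],None,fx=2.5,fy=2.5,interpolation=cv2.INTER_NEAREST))
E
python3 look.py w4 .523 .005
```

```text
4.3 [0.47935725 0.01212705 0.07843024] [-1.91975224  0.88803754  0.56899553] [-6.08698490e-04 -6.98522802e-05 -9.99999812e-01]
[[253.8130011  183.25310415]
 [253.79363834 124.69717095]]
lid (array([0.52228621, 0.00519277]), array([0.52310145, 0.00507737, 0.02523752]), np.float64(0.001227972562826379)) 52
pad (array([0.54195889, 0.00213087]), array([0.54268241, 0.0020562 , 0.04342563]), np.float64(0.0002957944231519849)) 38
pad-lid mm [19.67267895 -3.06190093] [19.58095931 -3.02117229]
```

View pics/w4f.png

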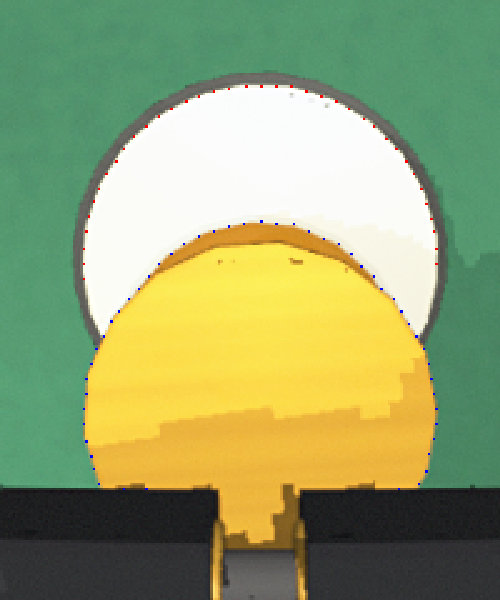

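>>> send_rows --moves '[0, 0, 0, 0.15, -0.023, 0, -1, 0, 0, 0, 0.15, -0.023, 0, -1, 0, 0, 0, 0.15, -0.023, 0, -1, 0, 0, 0, 0.15, -0.023, 0, -1, 0, 0, 0, 0.15, -0.023, 0, -1, 0, 0, 0, 0.15, -0.023, 0, -1, 0, 0, 0, 0, 0, 0, -1, 0, 0, 0, 0, 0, 0, -1, 0, 0, 0, 0, 0, 0, -1]'

```text
time_s: 5.25
position: [0.4892, 0.0105, 0.0786]
tcp_rot: [[0.989, -0.148, 0.001], [-0.148, -0.989, -0.0], [0.001, 0.0, -1.0]]
force: [-0.4, -0.2, -0.4]
opening: 0.004
```

```bash
sed -i 's/^A=.*/A=list(range(-30,36,4))+list(range(145,211,4))/' look.py; sed -i 's/^A=.*/&\n/' look.py; python3 look.py w5 .532 .0035
```

```text
5.25 [0.48918828 0.01054911 0.07860584] [-0.42104253 -0.23371824 -0.36546803] [ 9.73421958e-04  5.46681557e-05 -9.99999525e-01]
[[253.96259599 185.09920533]
 [253.60858624 140.97159478]]
lid (array([0.53145161, 0.00410135]), array([0.53180964, 0.00403329, 0.02542488]), np.float64(0.001221078304865467)) 32
pad (array([0.54199927, 0.00206534]), array([0.54313963, 0.00185835, 0.04308782]), np.float64(0.0019841128735535404)) 38
pad-lid mm [10.54765601 -2.03600716] [11.32999192 -2.17493779]
```

View pics/w5f.png

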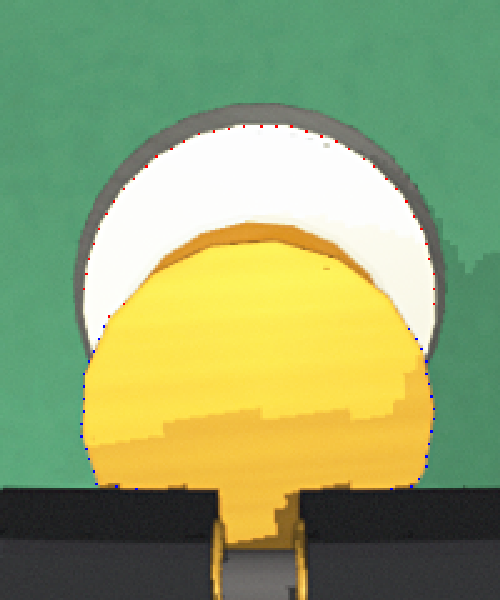

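>>> send_rows --moves '[0, 0, 0, 0.15, -0.025, 0, -1, 0, 0, 0, 0.15, -0.025, 0, -1, 0, 0, 0, 0.15, -0.025, 0, -1, 0, 0, 0, 0.15, -0.025, 0, -1, 0, 0, 0, 0.15, -0.025, 0, -1, 0, 0, 0, 0, 0, 0, -1, 0, 0, 0, 0, 0, 0, -1, 0, 0, 0, -0.2, 0.03, 0, -1, 0, 0, 0, -0.8, 0.12, 0, -1, 0, 0, 0, -1.5, 0.22, 0, -1, 0, 0, 0, -1.5, 0.22, 0, -1, 0, 0, 0, 0, 0, 2, -1, 0, 0, 0, 0, 0, 3, -1, 0, 0, 0, 0, 0, 3, -1, 0, 0, 0, 0, 0, 3, -1, 0, 0, 0, 0, 0, 0, -1, 0, 0, 0, 0, 0, 0, -1, 0, 0, 0, 0, 0, 0, -1]'

```text
time_s: 7.1
position: [0.4552, 0.0155, 0.1877]
tcp_rot: [[0.989, -0.148, -0.002], [-0.148, -0.989, 0.0], [-0.002, -0.0, -1.0]]
force: [-0.0, 0.5, -0.8]
opening: 0.007
```

Run:
```python
from wm import *
s=read_state(); print(s['time_s'],s['position'],s['force'])
c=snap('wrist','w6');snap('top','top6');snap('side','side6')
print(proj(c,[[.5395,.002,.138],[.542,.002,.06]],True))
```

```text
7.1 [0.45515693 0.01549682 0.18767197] [-0.03272784  0.50944814 -0.81886783]
[[253.89201769  93.18139878]
 [253.30299301  97.45795466]]
```

View pics/w6.png

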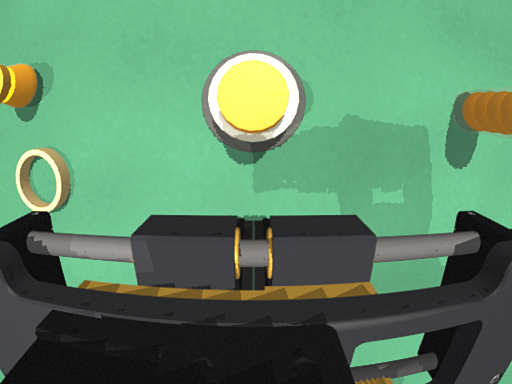

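View pics/side6.png

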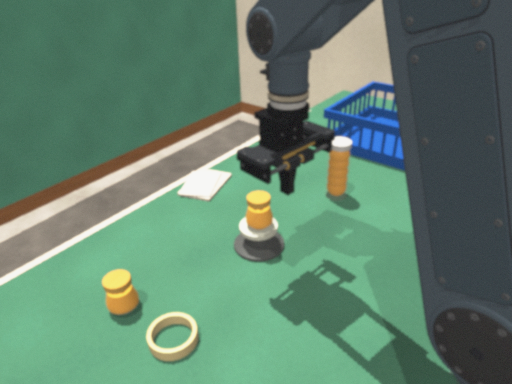

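View pics/top6.png

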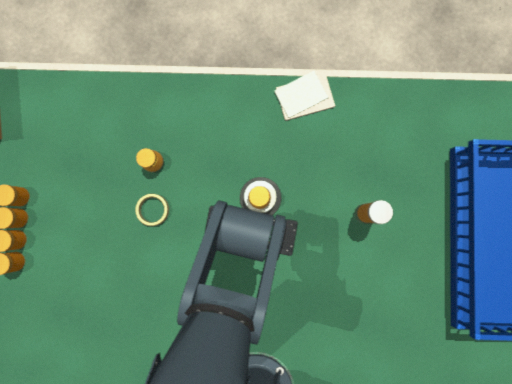

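The jar is upright and nearly centred. In the wrist view the lid is at (253,96) inside the pad, which is around (253,98), and the bystanders have not moved. Next is a precise fit.

Run:
```python
from wm import *
L,P=wm('w6',(253,96),(253.3,97.5),la=range(-180,1,5),rl=(28,43),rp=(40,60),pa=range(-210,31,5))
L2,P2=wm('w6',(253,96),(253.3,97.5),la=range(-180,1,5),rl=(28,43),rp=(40,60),lz=.135,pa=range(-210,31,5))
c=load('w6');im=cv2.resize(c['pixels'][40:160,190:310,::-1],None,fx=5,fy=5,interpolation=cv2.INTER_NEAREST)
for l,col in((L,(255,0,0)),(P,(0,0,255))):
    for u,v in l: cv2.circle(im,(int((u-190+.5)*5),int((v-40+.5)*5)),2,col,-1)
cv2.imwrite('pics/w6f.png',im)
c,L,P,F=top('top6',lid=(259,196.5),lida=range(-160,-20,5),pada=range(-195,15,5))
a=fitdisk(c,L,.138,.026,[.54,.002]);b=fitdisk(c,P,.060,.044,[.54,.004]);f=fitdisk(c,F,.008,.060,[.54,.004])
print(a,b,f,sep='\n')
```

```text
lid (array([0.53777024, 0.00320619]), array([0.53856997, 0.00307427, 0.0253626 ]), np.float64(0.0003332251136934016)) 37
pad (array([0.5426509 , 0.00209778]), array([0.54281692, 0.00207249, 0.04383197]), np.float64(0.0001999175972189767)) 49
pad-lid mm [ 4.88066104 -1.10840885] [ 4.24694768 -1.00177845]
lid (array([0.53845846, 0.00310018]), array([0.5388097 , 0.00304399, 0.02572045]), np.float64(0.0002035708776349153)) 37
pad (array([0.5426509 , 0.00209778]), array([0.54281692, 0.00207249, 0.04383197]), np.float64(0.0001999175972189767)) 49
pad-lid mm [ 4.19244688 -1.0024068 ] [ 4.00721927 -0.97149816]
(array([0.53680579, 0.00221352]), array([0.53517224, 0.00210904, 0.02735285]), np.float64(0.0003828269391707384))
(array([0.54152314, 0.00204046]), array([0.54370602, 0.00159513, 0.04224876]), np.float64(0.003432273913747066))
(array([0.54085572, 0.00190437]), array([0.54139152, 0.00193503, 0.05956453]), np.float64(0.0003353471888988476))
```

View pics/w6f.png

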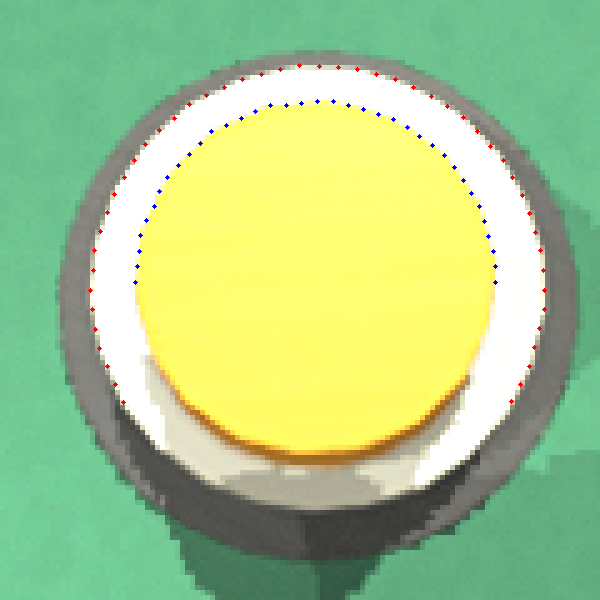

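>>> send_rows --moves '[0, 0, 0, 0, 0, -3, -1, 0, 0, 0, 0, 0, -3, -1, 0, 0, 0, 0, 0, -3, -1, 0, 0, 0, 0, 0, -1.9, -1, 0, 0, 0, 1.2, -0.15, 0, -1, 0, 0, 0, 1.0, -0.15, 0, -1, 0, 0, 0, 0.6, -0.1, 0, -1, 0, 0, 0, 0.4, -0.06, 0, -1, 0, 0, 0, 0.3, -0.05, 0, -1, 0, 0, 0, 0.1, -0.02, 0, -1, 0, 0, 0, 0, 0, 0, -1, 0, 0, 0, 0, 0, 0, -1, 0, 0, 0, 0.1, -0.02, 0, -1, 0, 0, 0, 0.1, -0.02, 0, -1, 0, 0, 0, 0.1, -0.02, 0, -1, 0, 0, 0, 0.1, -0.02, 0, -1, 0, 0, 0, 0.1, -0.02, 0, -1, 0, 0, 0, 0.1, -0.02, 0, -1, 0, 0, 0, 0.1, -0.02, 0, -1, 0, 0, 0, 0.1, -0.02, 0, -1]'

```text
time_s: 9.25
position: [0.4993, 0.0087, 0.0794]
tcp_rot: [[0.989, -0.148, -0.002], [-0.148, -0.989, 0.0], [-0.002, -0.0, -1.0]]
force: [-2.0, 0.2, -0.0]
opening: 0.009
```

>>> send_rows --moves '[0, 0, 0, 0, 0, 0, -1, 0, 0, 0, 0, 0, 0, -1]'

```text
time_s: 9.45
position: [0.5006, 0.0083, 0.0795]
tcp_rot: [[0.989, -0.148, 0.001], [-0.148, -0.989, -0.0], [0.001, 0.0, -1.0]]
force: [-1.6, 0.6, -0.5]
opening: 0.006
```

>>> send_rows --moves '[0, 0, 0, -0.2, 0.03, 0, -1, 0, 0, 0, -0.8, 0.12, 0, -1, 0, 0, 0, -1.5, 0.22, 0, -1, 0, 0, 0, -1.5, 0.22, 0, -1, 0, 0, 0, 0, 0, 2, -1, 0, 0, 0, 0, 0, 3, -1, 0, 0, 0, 0, 0, 3, -1, 0, 0, 0, 0, 0, 3, -1, 0, 0, 0, 0, 0, 0, -1, 0, 0, 0, 0, 0, 0, -1, 0, 0, 0, 0, 0, 0, -1]'

```text
time_s: 10.55
position: [0.4593, 0.0145, 0.1887]
tcp_rot: [[0.989, -0.148, -0.002], [-0.148, -0.989, 0.0], [-0.002, -0.0, -1.0]]
force: [0.0, -0.8, -0.3]
opening: 0.007
```

```bash
cat > fin.py <<'E'
from wm import *
import sys
k=sys.argv[1]
s=read_state(); print(s['time_s'],s['position'],s['force'])
c=snap('wrist','w'+k);snap('top','top'+k);snap('side','side'+k)
q=proj(c,[[.542,.002,.138],[.542,.002,.06]],True);print(q)
for z in(.138,.135):
  L,P=wm('w'+k,q[0],q[1],la=range(-180,1,5),rl=(28,43),rp=(40,60),lz=z,pa=range(-210,31,5))
im=cv2.resize(c['pixels'][30:150,190:310,::-1],None,fx=5,fy=5,interpolation=cv2.INTER_NEAREST)
for l,col in((L,(255,0,0)),(P,(0,0,255))):
    for u,v in l: cv2.circle(im,(int((u-190+.5)*5),int((v-30+.5)*5)),2,col,-1)
cv2.imwrite('pics/w'+k+'f.png',im)
s=load('side'+k);b=cv2.resize(s['pixels'][165:265,205:305],None,fx=5,fy=5)
cv2.imwrite('pics/s'+k+'f.png',b[:,:,::-1])
E
python3 fin.py 7
```

```text
10.55 [0.45928818 0.01445552 0.18871043] [ 0.02675094 -0.77468174 -0.26620827]
[[252.77971085  95.69977072]
 [252.87119684 101.81585512]]
lid (array([0.54145779, 0.00240809]), array([0.54221065, 0.00228712, 0.02539983]), np.float64(0.00030660964096888415)) 37
pad (array([0.53977783, 0.00229004]), array([0.5401349 , 0.0022542 , 0.04363082]), np.float64(0.0013756739605644541)) 49
pad-lid mm [-1.67996334 -0.11804557] [-2.07574557 -0.03292495]
lid (array([0.54213752, 0.00230762]), array([0.54244341, 0.00226028, 0.02575641]), np.float64(0.00019006216549134118)) 37
pad (array([0.53977783, 0.00229004]), array([0.5401349 , 0.0022542 , 0.04363082]), np.float64(0.0013756739605644541)) 49
pad-lid mm [-2.35969329 -0.017582  ] [-2.30850216 -0.00608471]
```

View pics/w7f.png

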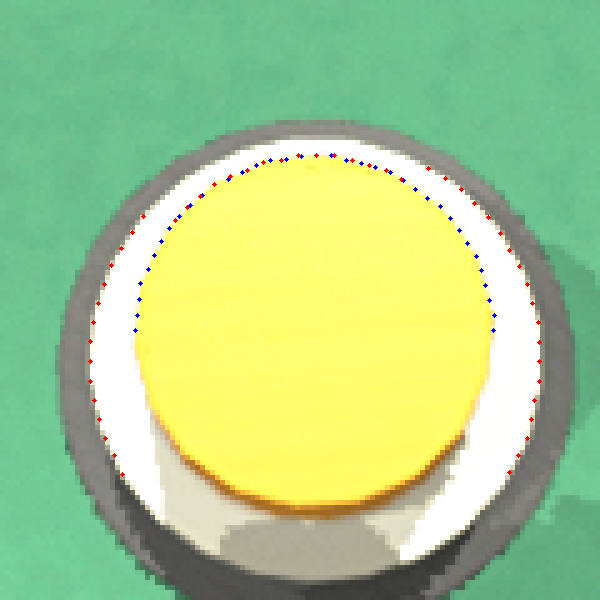

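View pics/s7f.png

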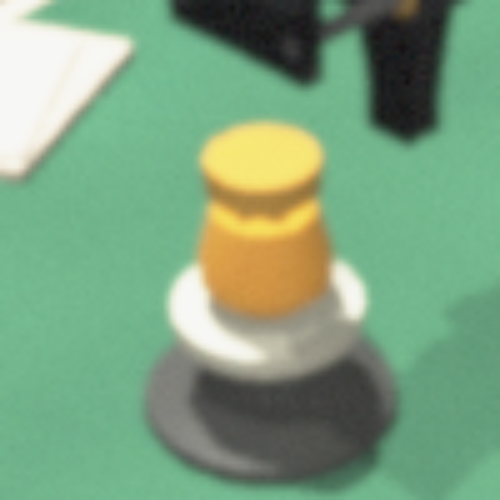

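The jar stands upright on the pad. In the wrist view the top-edge pad points landed on the lid rim, so I'll refit those and cross-check with the top and side views.

Run:
```python
from wm import *
wm('w7',(252.8,95.7),(252.9,102),la=range(-180,1,5),rl=(28,43),rp=(44,60),pa=list(range(-210,-145,5))+list(range(-35,31,5)))
for k,l in(('0',(258,203.5)),('6',(259,196.5)),('7',(259,195))):
  c,L,P,F=top('top'+k,lid=l); a=fitdisk(c,L,.138,.026,[.54,.002])[0];f=fitdisk(c,F,.008,.060,[.54,.004])[0];print('top',k,a,f)
for k,n in(('0',(264.5,200.5)),('7',(257.5,196.5))):
  c=load('side'+k);p=c['pixels'].astype(np.float32)
  L=edges(c,n,p[:,:,0]-p[:,:,2],70,range(-175,-4,5),4,18)
  F=edges(c,(259,244),p[:,:,1]-p[:,:,0],28,list(range(0,181,5)),5,32)
  print('side',k,fitdisk(c,L,.138,.026,[.54,0])[::2],fitdisk(c,F,.004,.06,[.54,0])[::2])
```

```text
lid (array([0.54145692, 0.0024086 ]), array([0.54221681, 0.00228525, 0.02539389]), np.float64(0.000310579200540745)) 37
pad (array([0.54269785, 0.00216328]), array([0.54272534, 0.00215496, 0.04383442]), np.float64(0.00022357987534585752)) 27
pad-lid mm [ 1.24093689 -0.24531877] [ 0.5085283  -0.13029295]
top 0 [0.51875959 0.00473543] [0.54103596 0.00195804]
top 6 [0.53680579 0.00221352] [0.54085572 0.00190437]
top 7 [0.54038196 0.00158232] [0.54092691 0.00193308]
side 0 (array([0.5233478, 0.0052835]), np.float64(0.00016842802781273888)) (array([0.54194377, 0.00381902]), np.float64(0.0010600037318789566))
side 7 (array([0.5460629 , 0.00181428]), np.float64(0.0001963605447771493)) (array([0.54257293, 0.00337972]), np.float64(0.0009381727497926736))
```

```bash
python3 -c "
from rig import *
print(hand_in())"
```

```text
the job is handed in; nothing more can be done
None
```

The jar now stands upright near the middle of the pad, within half a centimetre by all three cameras, and I've handed the job in. I nudged it about 23 mm in four slow pushes, with shut fingertips against its belly. The highest contact force I read was about 4 N (readings came only at the end of each move). I then backed the gripper off and raised it clear, finishing in about 10.6 s of the 45 s allowed.

Distance from the middle of the jar to the middle of the stand in the last pictures:

| Camera | Offset |
|---|---|
| Wrist | 0.5–1.3 mm |
| Top | about 0.7 mm |
| Side | about 4 mm |

- **Disagreement:** The side camera reads higher than the other two. It was off by about the same amount before I moved anything (18.6 mm where the others read about 22.5 mm), so I put it down to bias in that view. The wrist and top readings agree with each other.
- **Measurement slip:** One automatic fit of the pad edge caught the jar lid instead. I redid it before relying on it.
- **Other objects:** The spare jar, tall jar and tape roll were never touched. They showed no visible change in the pictures taken after the third push, and I did not re-measure them at the end.

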